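# Set out the lacquer caddies by height

## Robot

A 7-joint arm with a two-finger parallel gripper is mounted at the origin on the work surface. World frame = base frame: x ahead of the robot, y to its left, z up, the work surface at z = 0. Lengths are in m, angles in rad, forces in N, time in s.
With the tool pointing down it reaches from about 0.4 to 0.85 m from the base axis. Payload 10.4 kg.
Tool frame: the origin (TCP) lies at the very end of the fingers, on their centre line; the grasp point (between the pads) lies 19 mm behind it; z points along the fingers, y is the direction in which the jaws open and shut (so a half turn about z gives the same grasp; the last joint's range is limited). The gripper opens to 85 mm and grips with 20 to 120 N. Pads are 22 mm wide; open, the fingers measure 114 mm over their backs; the gripper's body (76 mm by 85 mm) begins 54 mm behind the grasp point. The pads swing forward as they close: fully open they stand 13 mm farther back than shut.
Start: joints at [-1.249, 0.332, -0.065, 1.46, 0.022, 1.35, -0.088], TCP at [0.211, 0.588, 0.231] pointing down, gripper open.
Joint ranges: [-2.6, 2.6], [-0.5, 2.12], [-1.47, 1.34], [0.16, 2.42], [-1.27, 4.41], [0.06, 2.06], [-2.6, 2.6]. Speed limits (rad/s): [2.22, 2.22, 2.79, 2.79, 3.14, 3.14, 3.14].

## Interface

Orientations are given as a unit quaternion [x, y, z, w].
In Python, from rig import arm, grab_frame, search_frame, pinpoint gives the robot as it stands. The module is installed in compiled form; this text tells all that it offers.
- The arm moves only by the tool jog_arm, never from a script. Its argument "steps" is one flat list of numbers, 7 for each row, row after row: the closure in counts, from 0 (fully open) to 255 (shut), then the shift along the tool's x, y, z in m, then the turn, a rotation vector about the tool's x, y, z in degrees. In form: [claw, x, y, z, rx, ry, rz, claw, x, y, z, rx, ry, rz, ...]. A call has 1 to 5 rows; each row shifts and turns the commanded pose from where the row before left it, along the tool's axes as they then stand; what a row does not reach is not made up. A row lasts 1/12 s, in which the tool goes at most 41.7 mm and 7.16 degrees, less where a joint would pass 70% of its speed; a pose out of reach is approached as far as the arm can. A call is refused whole if a number of a shift passes 0.0417 or a number of a turn 7.16, either way. A call with a gripper value outside its range is refused whole. The fingers move at their own pace and stop on an object; "newtons" is the grip in N (left out, the last holds). Time passes only in rows, so rows that do not move let the fingers close. It gives the time, the measured TCP pose, the force and the opening at its end, in the units of the state.
- arm.get_obs(): the state, without advancing time (a new reading comes with each control period).
- grab_frame(name): name is "scene" or "side" or "wrist"; returns a dict with "image" (384x512x3 uint8, blue, green, red), "camera_matrix" (3x3 intrinsics, pixels), "pose" (4x4, takes a point from camera to world coordinates). Camera axes: x right, y up, looking along -z (the intrinsics and any distortion apply to the point x, -y, -z); pixel columns grow to the right and rows downward; lengths in m; the calibration is good to about 2 mm. A picture is of the moment at which its call begins. There is no depth.
- arm.job_done(): hands the job in, once; it reports no verdict.
Trained networks look in a picture, given as the dict that the camera call returned (one of the last four; its "shot" number tells which), for a name from the list of things; names that differ only in an ending like _2 or _b are one class to them, and where a whole thing is asked for, a point or a joint stands for the part that bears it (a point fixed in the world has none). Each returns a list of dicts, best first, with "confidence" (0 to 1); they miss things now and then, are a little off and sometimes report something else, mostly with a low value. They report only what shows in the picture. A call takes as long as a camera call. They do not tell look-alikes from the thing itself.
- search_frame(picture, name): "location" ([column, row] in pixels, amid what is visible of it).
- pinpoint(picture, name): "location" ([column, row] in pixels: a listed point, or the origin of a listed thing).
The state is a dict: "t": time; "joint_positions": joint angles; "dq": joint speeds; "joint_efforts": joint torques, N m; "ee_pos": TCP position; "tcp_rot": TCP orientation; "wrist_force": force on the tool from outside, world axes, zero at the start; "wrist_torque": the same for the moment, N m; "grip_width": finger opening in m.
Only numpy, scipy, OpenCV 4.12 (cv2) and the standard library are available. Lean on these libraries where they do the work, as an engineer would, in place of code of your own. Each camera call takes 0.05 s, during which the arm holds its last target.

## Task

Set the four lidded lacquer caddies out on the display board for cataloguing, one centred on each grey felt pad, in order of height: the lowest on the pad next to the label holder (the sloping white card), rising to the tallest on the pad at the hygrometer end. Keep the caddies upright throughout and leave the black lacquer box where it stands.

Things in the scene. Friction and masses are not known exactly. Their poses are not given: they have to be found in the camera images.
- caddy_flat: Lidded round lacquer caddy (dark red-brown, thin gilt line, lid shut and fast; straight sided), wide and flat: 64 mm diameter, 38 mm high, about 0.1 kg, standing loose on the table. Origin: centre of its underside; z up along its axis.
- caddy_small: Lidded round lacquer caddy (dark red-brown, thin gilt line, lid shut and fast; straight sided), as high as it is wide: 52 mm diameter, 52 mm high, about 0.1 kg, standing loose on the table. Origin: centre of its underside; z up along its axis.
- caddy_broad: Lidded round lacquer caddy (dark red-brown, thin gilt line, lid shut and fast; straight sided), broad: 60 mm diameter, 66 mm high, about 0.1 kg, standing loose on the table. Origin: centre of its underside; z up along its axis.
- caddy_slim: Lidded round lacquer caddy (dark red-brown, thin gilt line, lid shut and fast; straight sided), slim and tall: 48 mm diameter, 80 mm high, about 0.1 kg, standing loose on the table. Origin: centre of its underside; z up along its axis.
- pad_a: Round grey felt pad, 72 mm diameter, 2 mm thick, fixed on the wooden display board (92 x 530 mm, 10 mm thick). One of four identical pads in one straight row, 95 mm apart, in the order a, b, c, d from the robot's left to its right; next to pad_b. Origin: centre of its underside, on the board; pad top 2 mm above it. x points across the board away from the robot, y along the row to the left, z up.
- pad_b: Round grey felt pad, 72 mm diameter, 2 mm thick, fixed on the wooden display board (92 x 530 mm, 10 mm thick). One of four identical pads in one straight row, 95 mm apart, in the order a, b, c, d from the robot's left to its right; next to pad_a and pad_c. Origin: centre of its underside, on the board; pad top 2 mm above it. x points across the board away from the robot, y along the row to the left, z up.
- pad_c: Round grey felt pad, 72 mm diameter, 2 mm thick, fixed on the wooden display board (92 x 530 mm, 10 mm thick). One of four identical pads in one straight row, 95 mm apart, in the order a, b, c, d from the robot's left to its right; next to pad_b and pad_d. Origin: centre of its underside, on the board; pad top 2 mm above it. x points across the board away from the robot, y along the row to the left, z up.
- pad_d: Round grey felt pad, 72 mm diameter, 2 mm thick, fixed on the wooden display board (92 x 530 mm, 10 mm thick). One of four identical pads in one straight row, 95 mm apart, in the order a, b, c, d from the robot's left to its right; next to pad_c. Origin: centre of its underside, on the board; pad top 2 mm above it. x points across the board away from the robot, y along the row to the left, z up.
- label_holder: Small square wooden label holder (50 x 44 mm, about 25 mm high) with a sloping blank white card, fixed on the board at one end of the row, 90 mm beyond the outermost pad: beyond pad_a at some starts, beyond pad_d at others. The other end has a round brass hygrometer instead (48 mm diameter, 19 mm high). Origin: centre of its underside, on the board.
- lacquer_box: Black lacquer box with gold leaf pattern, 150 x 150 x 110 mm, 1.2 kg, standing loose to the right of the work; a bystander. Origin: centre of its underside.
Not all that is in view belongs to the job. What is shaped like the caddy_broad but blue, green or turquoise is not meant.

How it is judged:
By the outcome, as a careful person would: the job done as asked, in the order asked, and still so for the second after the job is handed in, with the robot touching nothing.
It also fails if it takes over 112 s, if anything falls off the work surface, if the arm or the gripper's body presses on something with over 40 N, if the wrist force passes 120 N, or if a joint passes its speed limit or range.

## Working session

There is one attempt and no reset: what is moved stays moved. The work goes in short steps, Python scripts to look and compute and a tool call to move; the robot and the scene stay as the last step left them, time stands still between calls to the robot, and variables do not carry over. Pictures are saved under pics/ and viewed, and the job is handed in when it is done.

Besides the shell and the picture viewer there is one more tool, called after ">>>" as name(argument=value, ...) on one line, values as JSON. jog_arm: Moves the arm, as the interface text tells. Its arguments: {"type":"object","properties":{"steps":{"type":"array"},"newtons":{"type":"number"}},"required":["steps"]}

```bash
mkdir -p pics; ls; cat > h.py <<'E'
import numpy as np,cv2
from rig import arm,grab_frame,search_frame,pinpoint
def save(f,n): cv2.imwrite(f'pics/{n}.png',f['image'])
def ray(f,px):
    K=np.array(f['camera_matrix']);T=np.array(f['pose'])
    d=np.linalg.inv(K)@np.array([px[0],px[1],1.])
    d=T[:3,:3]@np.array([d[0],-d[1],-d[2]]);return T[:3,3],d
def atz(f,px,z):
    o,d=ray(f,px);return o+d*(z-o[2])/d[2]
def proj(f,p):
    K=np.array(f['camera_matrix']);T=np.array(f['pose'])
    q=T[:3,:3].T@(np.array(p)-T[:3,3]);v=K@np.array([q[0],-q[1],-q[2]]);return v[:2]/v[2]
E
python3 - <<'E'
from h import *
o=arm.get_obs();print(o)
for n in ['scene','side','wrist']:
    f=grab_frame(n);save(f,n+'0');print(n,{k:v for k,v in f.items() if k!='image'})
    for nm in ['caddy_flat','caddy_small','caddy_broad','caddy_slim','pad_a','label_holder','lacquer_box']:
        for r in pinpoint(f,nm):
            print(nm,np.round(r['location'],1),round(r['confidence'],2),np.round(atz(f,r['location'],0.01 if nm[0] in 'pl' and nm!='lacquer_box' else 0),3))
E
```

```text
pics
{'t': 0.0, 'joint_positions': array([-1.24858988,  0.33290797, -0.06469201,  1.46094974,  0.02160203,
        1.34988362, -0.0884901 ]), 'dq': array([ 0.00047401,  0.00053698,  0.00176648, -0.00131404,  0.00148057,
        0.00049452,  0.00061908]), 'joint_efforts': array([-2.00890140e-04, -6.25442433e+01,  4.88836784e-02, -3.91604125e+01,
        1.61412108e-02,  1.01354532e-02, -1.05597557e-06]), 'ee_pos': array([0.21114242, 0.58785655, 0.23048934]), 'tcp_rot': array([ 1.71538586e-01,  9.85177134e-01, -7.21037021e-04, -8.95522705e-05]), 'wrist_force': array([-0.14716956,  0.11100384, -0.69469611]), 'wrist_torque': array([ 0.03276353, -0.01456801,  0.01025144]), 'grip_width': 0.08542309777539703}
scene {'camera_matrix': array([[374.70049384,   0.        , 258.38450963],
       [  0.        , 374.70049384, 193.88257071],
       [  0.        ,   0.        ,   1.        ]]), 'pose': array([[-0.07353533, -0.76279617,  0.64244421,  1.09154055],
       [ 0.99721152, -0.06445497,  0.03761302, -0.07751401],
       [ 0.01271766,  0.64341865,  0.76540885,  0.74978941],
       [ 0.       
[... 1826 characters left out ...]
]
label_holder [307.4 228.5] 0.77 [ 0.644 -0.188  0.01 ]
lacquer_box [310.  315.8] 0.73 [ 0.61  -0.471  0.   ]
wrist {'camera_matrix': array([[272.90352278,   0.        , 256.1500558 ],
       [  0.        , 272.90352278, 193.44050703],
       [  0.        ,   0.        ,   1.        ]]), 'pose': array([[ 3.37823013e-01, -9.01516719e-01, -2.70450028e-01,
         1.42494150e-01],
       [ 9.41209560e-01,  3.23704250e-01,  9.66443084e-02,
         6.12290168e-01],
       [ 4.19363637e-04, -2.87198823e-01,  9.57870899e-01,
         3.73695104e-01],
       [ 0.00000000e+00,  0.00000000e+00,  0.00000000e+00,
         1.00000000e+00]]), 'shot': 3}
caddy_slim [110.6 364.7] 0.88 [0.458 0.227 0.   ]
```

```bash
python3 - <<'E'
import cv2
for n,(a,b,c,d) in {'scene':(80,290,80,430),'side':(120,340,150,370)}.items():
    i=cv2.imread(f'pics/{n}0.png')[a:b,c:d]
    cv2.imwrite(f'pics/{n}0c.png',cv2.resize(i,None,fx=2.2,fy=2.2,interpolation=cv2.INTER_CUBIC))
E
```

```text
(no output)
```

View pics/scene0.png

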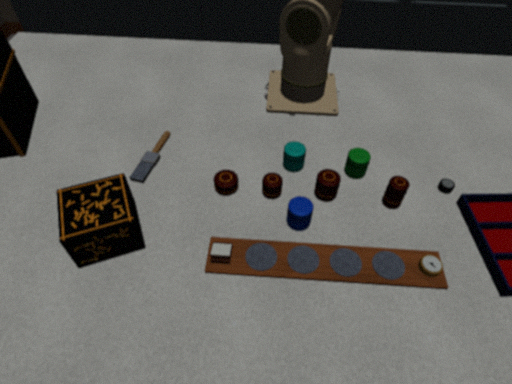

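View pics/scene0c.png

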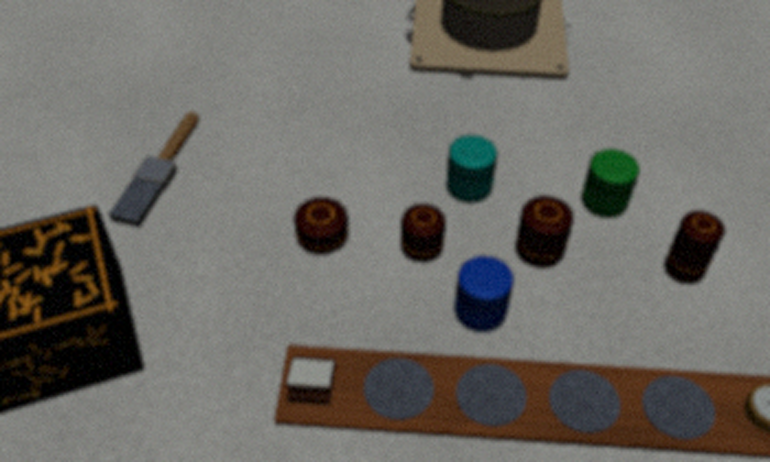

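View pics/side0.png

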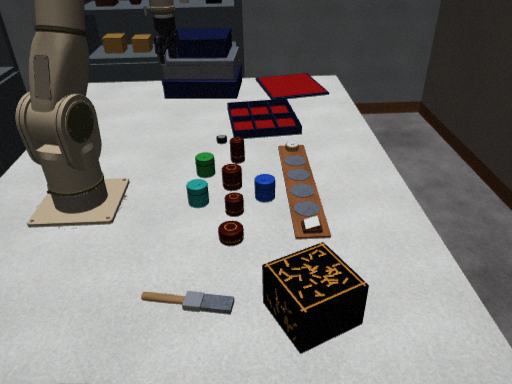

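The scene shows red-brown candidates at flat (226,182), small (272,186), broad (327,185) and slim (396,192). The look-alikes are teal (294,155), green (357,163) and blue (300,212), which I won't touch. The label holder is at (221,251), next to pad_d at (261,257), and the hygrometer is at (431,264), beyond pad_a. So flat→d, small→c, broad→b, slim→a.

```bash
cat >> h.py <<'E'
from scipy.optimize import least_squares
def sil(f,p,r,h):
    a=np.linspace(0,2*np.pi,60)
    P=np.array([proj(f,[p[0]+r*np.cos(t),p[1]+r*np.sin(t),p[2]+z]) for z in (0,h) for t in a])
    return cv2.convexHull(P.astype(np.float32))
def silc(f,p,r,h):
    m=cv2.moments(sil(f,p,r,h));return np.array([m['m10'],m['m01']])/m['m00'],m['m00']
def blob(f,p,r,h,kind):
    im=cv2.GaussianBlur(f['image'],(3,3),0.8).astype(float)
    c,_=silc(f,p,r,h)
    if kind=='red': m=im.max(2)<0.62*np.median(im.max(2)[150:300,100:450]) 
    else: # grey pad on wood: blue vs red
        m=(im[...,2]-im[...,0])<14
    roi=np.zeros(m.shape,np.uint8);hull=sil(f,p,r*1.35,h)
    cv2.fillConvexPoly(roi,np.round(hull).astype(np.int32),1)
    m=(m&(roi>0)).astype(np.uint8)
    n,l,s,cc=cv2.connectedComponentsWithStats(m)
    if n<2:return None
    k=1+np.argmax(s[1:,4])
    cs,_=cv2.findContours((l==k).astype(np.uint8),cv2.RETR_EXTERNAL,cv2.CHAIN_APPROX_NONE)
    mm=np.zeros_like(m);cv2.drawContours(mm,cs,-1,1,-1)
    ys,xs=np.nonzero(mm);return np.array([xs.mean(),ys.mean()]),len(xs),mm
def fit(fs,p0,r,h,z,kind,it=3):
    p=np.array([*p0,z],float);
    for _ in range(it):
        bs=[blob(f,p,r,h,kind) for f in fs]
        g=lambda q:np.concatenate([silc(f,[*q,z],r,h)[0]-b[0] for f,b in zip(fs,bs)])
        s=least_squares(g,p[:2]);p[:2]=s.x
    return p,s.fun,[(b[1],round(silc(f,p,r,h)[1])) for f,b in zip(fs,bs)],bs
C={'flat':(.032,.038),'small':(.026,.052),'broad':(.03,.066),'slim':(.024,.08)}
E
cat > m.py <<'E'
from h import *
fs=[grab_frame('scene'),grab_frame('side')]
g={'flat':(.445,-.203),'small':(.459,-.072),'broad':(.444,.06),'slim':(.459,.22)}
ov=[f['image'].copy() for f in fs]
def do(n,p,r,h,z,k):
    for sel in ([0],[1],[0,1]):
        try:
            q,res,ar,bs=fit([fs[i] for i in sel],p,r,h,z,k);print(n,sel,np.round(q[:2],4),np.round(res,1),ar)
            if len(sel)==2:
                for o,f in zip(ov,fs): cv2.polylines(o,[np.round(sil(f,q,r,h)).astype(np.int32)],1,(0,255,255),1)
        except Exception as e: print(n,sel,e)
for n,p in g.items(): do(n,p,*C[n],0,'red')
for n,p in {'a':(.645,.195),'b':(.65,.098),'c':(.654,.003),'d':(.657,-.092)}.items(): do(n,p,.036,.001,.011,'pad')
cv2.imwrite('pics/fit.png',np.hstack([cv2.resize(ov[0][130:300,190:450],None,fx=1.5,fy=1.5),cv2.resize(ov[1][130:300,170:440],None,fx=1.5,fy=1.5)]))
E
python3 m.py
```

```text
flat [0] [ 0.4461 -0.2015] [0. 0.] [(529, 591)]
flat [1] [ 0.4445 -0.2048] [-0. -0.] [(549, 598)]
flat [0, 1] [ 0.4448 -0.2025] [-0.3 -0.4  0.1 -0.6] [(529, 590), (549, 596)]
small [0] [ 0.4537 -0.0813] [0. 0.] [(460, 511)]
small [1] [ 0.4528 -0.0848] [ 0. -0.] [(409, 443)]
small [0, 1] [ 0.4531 -0.082 ] [-0.3 -0.2  0.1 -0.6] [(460, 511), (409, 441)]
broad [0] [0.4467 0.0588] [-0.  0.] [(683, 741)]
broad [1] [0.446  0.0611] [0. 0.] [(522, 519)]
broad [0, 1] [0.4462 0.059 ] [ 0.1 -0.1  0.1  0.2] [(683, 741), (517, 520)]
slim [0] [0.4626 0.2261] [0. 0.] [(623, 680)]
slim [1] [0.4626 0.2285] [ 0. -0.] [(401, 374)]
slim [0, 1] [0.4625 0.2263] [ 0.1 -0.  -0.   0.4] [(623, 680), (404, 375)]
a [0] [0.6527 0.1896] [-0.  0.] [(691, 728)]
a [1] [0.6534 0.1878] [0. 0.] [(157, 177)]
a [0, 1] [0.653  0.1894] [-0.1  0.1 -0.2 -0.2] [(691, 729), (157, 176)]
b [0] [0.6535 0.0949] [-0. -0.] [(688, 719)]
b [1] [0.6538 0.0932] [-0.  0.] [(186, 209)]
b [0, 1] [0.6537 0.0946] [-0.1  0.1 -0.1 -0.2] [(688, 720), (186, 209)]
c [0] [ 6.537e-01 -1.000e-04] [-0.  0.] [(674, 710)]
c [1] [ 0.6538 -0.0023] [-0. -0.] [(227, 251)]
c [0, 1] [ 6.538e-01 -4.000e-04] [-0.1  0.1 -0.1 -0.3] [(674, 710), (227, 250)]
d [0] [ 0.6538 -0.095 ] [-0.  0.] [(669, 701)]
d [1] [ 0.6538 -0.0971] [-0.  0.] [(279, 304)]
d [0, 1] [ 0.6539 -0.0954] [-0.2  0.  -0.  -0.3] [(669, 701), (279, 303)]
```

View pics/fit.png

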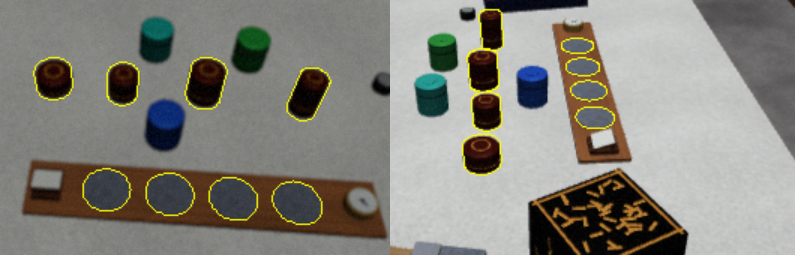

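```bash
cat >> h.py <<'E'
from scipy.spatial.transform import Rotation as R
def plan(tgt,n,yaw=0.):
    """rows to bring TCP to tgt, tool down, jaws along world x (yaw deg)"""
    o=arm.get_obs();r=R.from_quat(o['tcp_rot']);p=np.array(o['ee_pos'])
    A=np.array([[0,1,0],[1,0,0],[0,0,-1.]]).T
    rt=R.from_euler('z',yaw,degrees=True)*R.from_matrix(A)
    rv=(r.inv()*rt).as_rotvec(degrees=True)
    d=(np.array(tgt)-p)/n
    for i in range(n):
        s=r.inv().apply(d);print(i,np.round(s,4),np.round(rv/n,2));r=r*R.from_rotvec(rv/n,degrees=True)
E
python3 -c "
from h import *
plan([.4625,.2265,.15],14)"
```

```text
0 [-0.0256 -0.0183  0.0058] [ 0.   -0.    5.02]
1 [-0.0271 -0.0159  0.0058] [ 0.   -0.    5.02]
2 [-0.0284 -0.0135  0.0058] [ 0.   -0.    5.02]
3 [-0.0295 -0.011   0.0058] [ 0.   -0.    5.02]
4 [-0.0303 -0.0083  0.0058] [ 0.   -0.    5.02]
5 [-0.0309 -0.0057  0.0058] [ 0.   -0.    5.02]
6 [-0.0313 -0.0029  0.0058] [ 0.   -0.    5.02]
7 [-0.0315 -0.0002  0.0058] [ 0.   -0.    5.02]
8 [-0.0314  0.0026  0.0058] [ 0.   -0.    5.02]
9 [-0.031   0.0053  0.0058] [ 0.   -0.    5.02]
10 [-0.0304  0.008   0.0058] [ 0.   -0.    5.02]
11 [-0.0296  0.0106  0.0058] [ 0.   -0.    5.02]
12 [-0.0286  0.0132  0.0058] [ 0.   -0.    5.02]
13 [-0.0273  0.0156  0.0058] [ 0.   -0.    5.02]
```

>>> jog_arm(steps=[0, -0.0256, -0.0183, 0.0058, 0, 0, 5.02, 0, -0.0271, -0.0159, 0.0058, 0, 0, 5.02, 0, -0.0284, -0.0135, 0.0058, 0, 0, 5.02, 0, -0.0295, -0.011, 0.0058, 0, 0, 5.02, 0, -0.0303, -0.0083, 0.0058, 0, 0, 5.02], newtons=30)

```text
t: 1.72
ee_pos: [0.3016, 0.4578, 0.2022]
tcp_rot: [0.383, 0.924, 0.0, -0.0]
wrist_force: [0.3, 1.0, 0.1]
grip_width: 0.0855
```

>>> jog_arm(steps=[0, -0.0309, -0.0057, 0.0058, 0, 0, 5.02, 0, -0.0313, -0.0029, 0.0058, 0, 0, 5.02, 0, -0.0315, 0, 0.0058, 0, 0, 5.02, 0, -0.0314, 0.0026, 0.0058, 0, 0, 5.02, 0, -0.031, 0.0053, 0.0058, 0, 0, 5.02])

```text
t: 2.13
ee_pos: [0.3915, 0.3287, 0.1733]
tcp_rot: [0.575, 0.818, 0.0, -0.0]
wrist_force: [1.4, 0.8, 0.3]
grip_width: 0.0849
```

>>> jog_arm(steps=[0, -0.0304, 0.008, 0.0058, 0, 0, 5.02, 0, -0.0296, 0.0106, 0.0058, 0, 0, 5.02, 0, -0.0286, 0.0132, 0.0058, 0, 0, 5.02, 0, -0.0273, 0.0156, 0.0058, 0, 0, 5.02, 0, 0, 0, 0, 0, 0, 0])

```text
t: 2.55
ee_pos: [0.4654, 0.2203, 0.1494]
tcp_rot: [0.712, 0.702, -0.001, 0.001]
wrist_force: [-0.6, -0.9, -0.6]
grip_width: 0.0855
```

```bash
cat > w.py <<'E'
from h import *
import sys
f=grab_frame('wrist');save(f,sys.argv[1]);o=arm.get_obs();print(o['t'],o['ee_pos'],o['tcp_rot'],o['grip_width'],o['wrist_force'])
for n in sys.argv[2:]:
    for r in pinpoint(f,n): print(n,r['location'],round(r['confidence'],2),atz(f,r['location'],0.01 if 'pad' in n else 0))
E
python3 w.py w1 caddy_slim; python3 -c "
from h import *
plan([.4625,.2265,.032],4)"
```

```text
2.6 [0.46395801 0.2233366  0.14977954] [ 7.09646908e-01  7.04557272e-01 -3.92527632e-04  4.02300406e-04] 0.08582259939637538 [-0.16090037  1.17710621  0.6460508 ]
caddy_slim [248.2, 172.3] 0.71 [0.45713158 0.2292332  0.        ]
0 [ 0.0002 -0.0001  0.0295] [-0.    0.   -0.04]
1 [ 0.0002 -0.0001  0.0295] [-0.    0.   -0.04]
2 [ 0.0002 -0.0001  0.0295] [-0.    0.   -0.04]
3 [ 0.0002 -0.0001  0.0295] [-0.    0.   -0.04]
```

View pics/w1.png

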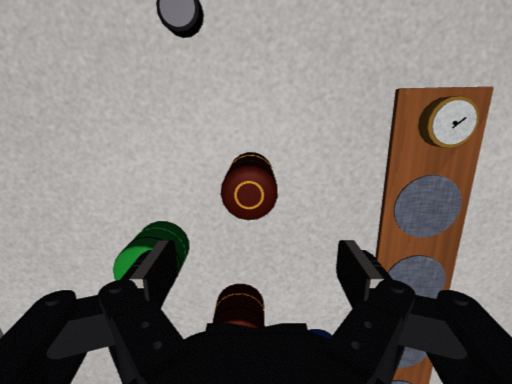

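```bash
python3 - <<'E'
from h import *
f=grab_frame('wrist')
print(atz(f,(249,194.5),.08), proj(f,[.4625,.2265,.08]))
q,res,ar,_=fit([f],(.4625,.2265),.024,.08,0,'red');print(q,ar)
for n,p in {'a':(.653,.189),}.items(): print(fit([f],p,.036,.001,.011,'pad')[:3])
o=arm.get_obs();print(o['ee_pos'])
E
```

```text
[0.45726199 0.23357851 0.08      ] [255.46854888 202.73737412]
[0.45959379 0.22943479 0.        ] [(2990, 3208)]
(array([0.65137985, 0.19068835, 0.011     ]), array([-1.04932099e-07,  2.10101803e-08]), [(3115, 3205)])
[0.46239445 0.22697268 0.1501962 ]
```

>>> jog_arm(steps=[0, 0.0005, 0, 0.0295, 0, 0, 0, 0, 0, 0, 0.0295, 0, 0, 0, 0, 0, 0, 0.0295, 0, 0, 0, 0, 0, 0, 0.0295, 0, 0, 0, 0, 0, 0, 0, 0, 0, 0])

```text
t: 3.12
ee_pos: [0.4587, 0.2271, 0.0275]
tcp_rot: [0.706, 0.708, -0.004, -0.001]
wrist_force: [-1.2, -0.1, -0.5]
grip_width: 0.0854
```

>>> jog_arm(steps=[140, 0, 0, 0, 0, 0, 0, 140, 0, 0, 0, 0, 0, 0, 140, 0, 0, 0, 0, 0, 0, 160, 0, 0, 0, 0, 0, 0, 160, 0, 0, 0, 0, 0, 0])

```text
t: 3.53
ee_pos: [0.4635, 0.2283, 0.0343]
tcp_rot: [0.707, 0.707, 0.002, -0.0]
wrist_force: [-2.0, 0.9, 6.4]
grip_width: 0.0474
```

```bash
python3 w.py w2; cat > s.py <<'E'
from h import *
import sys
fs=[grab_frame('scene'),grab_frame('side')]
x,y=float(sys.argv[2]),float(sys.argv[3])
L=[]
for f in fs:
    c=proj(f,[x,y,.04]).round().astype(int);i=f['image'][max(0,c[1]-55):c[1]+55,max(0,c[0]-70):c[0]+70];L.append(cv2.resize(i,(390,306),interpolation=cv2.INTER_CUBIC))
cv2.imwrite(f'pics/{sys.argv[1]}.png',np.hstack(L))
E
python3 s.py s1 .46 .227
```

```text
3.5833 [0.46342754 0.22827444 0.03427642] [ 7.07167367e-01  7.07044215e-01  1.66821779e-03 -1.00733775e-04] 0.04713807529567024 [-1.86961533  0.27694699  7.20868199]
```

View pics/w2.png

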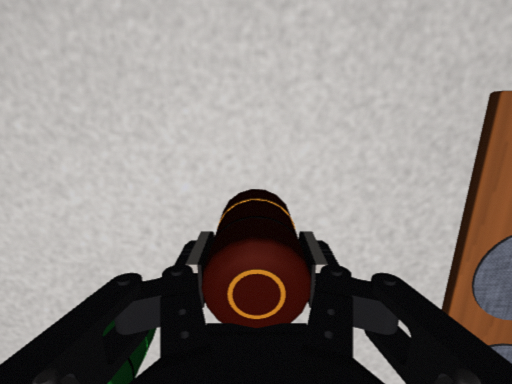

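View pics/s1.png

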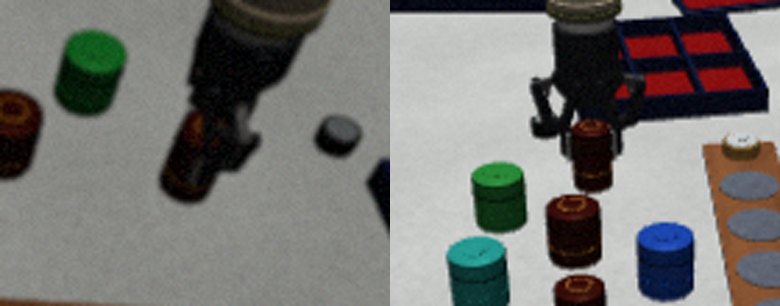

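>>> jog_arm(steps=[180, 0, 0, -0.02, 0, 0, 0, 180, 0, 0, -0.03, 0, 0, 0, 180, 0, 0, -0.03, 0, 0, 0, 180, 0, 0, -0.02, 0, 0, 0, 180, 0, 0, 0, 0, 0, 0])

```text
t: 4.1
ee_pos: [0.4651, 0.2286, 0.1379]
tcp_rot: [0.707, 0.707, 0.005, 0.001]
wrist_force: [0.4, 0.7, -0.5]
grip_width: 0.0474
```

>>> jog_arm(steps=[180, -0.0077, 0.03, 0, 0, 0, 0, 180, -0.0077, 0.04, 0, 0, 0, 0, 180, -0.0077, 0.04, 0, 0, 0, 0, 180, -0.0077, 0.04, 0, 0, 0, 0, 180, -0.0077, 0.03, 0, 0, 0, 0])

```text
t: 4.52
ee_pos: [0.6451, 0.1879, 0.1324]
tcp_rot: [0.707, 0.707, 0.001, 0.0]
wrist_force: [0.6, 0.5, -1.1]
grip_width: 0.0475
```

>>> jog_arm(steps=[180, 0, 0.01, 0, 0, 0, 0, 180, 0, 0, 0, 0, 0, 0, 180, 0, 0, 0, 0, 0, 0])

```text
t: 4.77
ee_pos: [0.6524, 0.1884, 0.1318]
tcp_rot: [0.707, 0.707, -0.0, -0.0]
wrist_force: [0.2, 0.1, -2.5]
grip_width: 0.0471
```

```bash
python3 w.py w3;python3 s.py s2 .65 .19; python3 -c "
from h import *
plan([.6535,.1895,.06],2)"
```

```text
4.8167 [0.65178075 0.18900406 0.13204239] [ 7.07139631e-01  7.07073833e-01 -6.13307318e-05 -3.64845792e-04] 0.047175454708688266 [-0.0608966   0.66089023 -1.51029255]
0 [0.0001 0.001  0.0362] [-0.01 -0.02  0.02]
1 [0.0001 0.001  0.0362] [-0.01 -0.02  0.02]
```

View pics/w3.png

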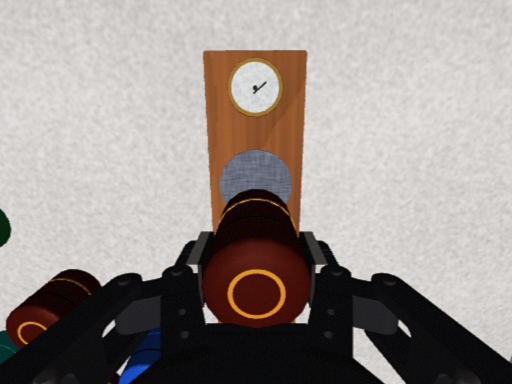

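View pics/s2.png

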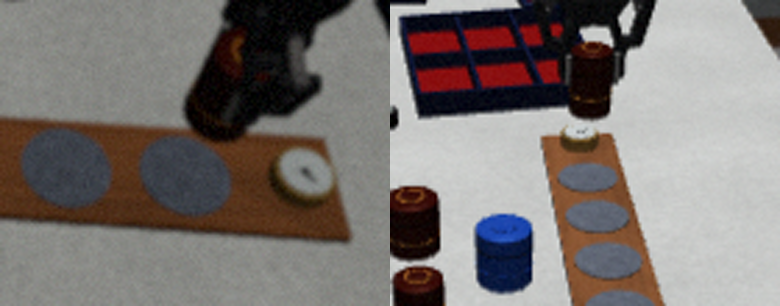

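>>> jog_arm(steps=[180, 0.0003, 0.0015, 0.03, 0, 0, 0, 180, 0, 0, 0.03, 0, 0, 0, 180, 0, 0, 0.014, 0, 0, 0, 180, 0, 0, 0.004, 0, 0, 0, 180, 0, 0, 0, 0, 0, 0])

```text
t: 5.33
ee_pos: [0.6531, 0.189, 0.0537]
tcp_rot: [0.707, 0.707, -0.001, -0.0]
wrist_force: [0.6, -0.1, -1.2]
grip_width: 0.0474
```

>>> jog_arm(steps=[180, 0, 0, 0.003, 0, 0, 0, 180, 0, 0, 0.002, 0, 0, 0, 180, 0, 0, 0.002, 0, 0, 0, 180, 0, 0, 0, 0, 0, 0])

```text
t: 5.67
ee_pos: [0.6543, 0.1889, 0.0476]
tcp_rot: [0.707, 0.707, 0.0, 0.0]
wrist_force: [-1.0, -0.4, -1.2]
grip_width: 0.0472
```

```bash
python3 s.py s3 .65 .19
```

```text
(no output)
```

View pics/s3.png

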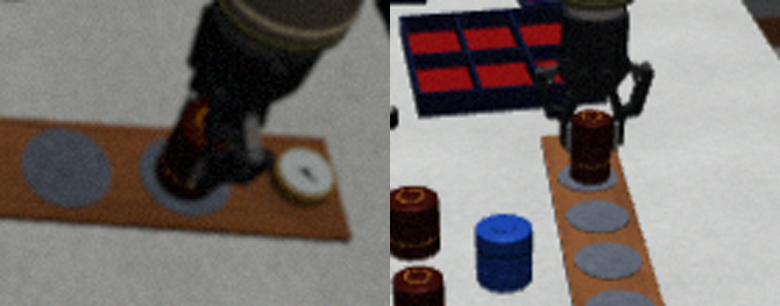

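>>> jog_arm(steps=[180, 0, 0, 0.0015, 0, 0, 0, 180, 0, 0, 0, 0, 0, 0])

```text
t: 5.93
ee_pos: [0.6544, 0.1889, 0.0464]
tcp_rot: [0.707, 0.707, 0.0, 0.0]
wrist_force: [-1.2, -0.7, 4.2]
grip_width: 0.0473
```

```bash
python3 - <<'E'
from h import *
print(arm.get_obs()['ee_pos'],arm.get_obs()['wrist_force'])
fs=[grab_frame('scene'),grab_frame('side')]
for z in (.012,.014):
  print([ (np.round(x[0],4),np.round(x[1],1),x[2]) for x in [fit([fs[1]],(.6535,.189),.024,.08,z,'red')]])
v=[]
for f in fs:
    o=cv2.resize(f['image'],None,fx=4,fy=4,interpolation=cv2.INTER_CUBIC)
    for h in (sil(f,(.6535,.189,.012),.024,.08),sil(f,(.6535,.1895,.012),.036,.0001)): cv2.polylines(o,[np.round(h*4+1.5).astype(np.int32)],1,(0,255,255),1)
    c=(proj(f,[.6535,.189,.05])*4).astype(int);v.append(o[c[1]-200:c[1]+200,c[0]-190:c[0]+190])
cv2.imwrite('pics/s4.png',np.hstack(v))
E
```

```text
[0.65438673 0.1888773  0.04644654] [-1.21982235 -0.65095293  4.17443288]
[(array([0.6526, 0.1806, 0.012 ]), array([-0. , -0.6]), [(573, 397)])]
[(array([0.6524, 0.181 , 0.014 ]), array([-0.,  0.]), [(559, 397)])]
```

View pics/s4.png

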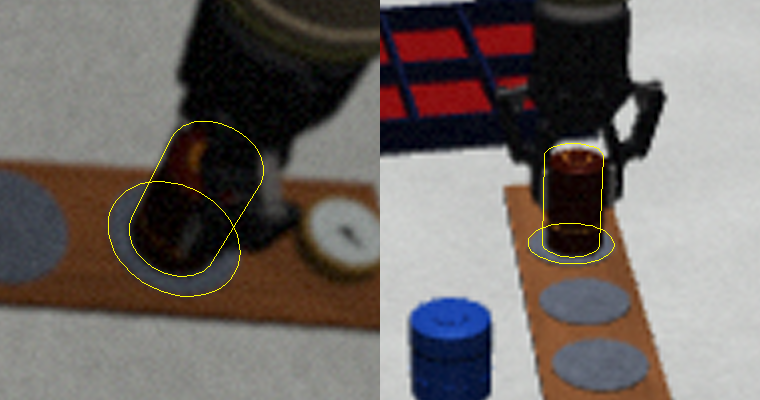

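>>> jog_arm(steps=[120, 0, 0, 0, 0, 0, 0, 60, 0, 0, 0, 0, 0, 0, 0, 0, 0, 0, 0, 0, 0, 0, 0, 0, 0, 0, 0, 0, 0, 0, 0, -0.02, 0, 0, 0])

```text
t: 6.45
ee_pos: [0.6515, 0.1882, 0.0617]
tcp_rot: [0.707, 0.707, -0.003, -0.001]
wrist_force: [-1.0, -0.0, 0.1]
grip_width: 0.0855
```

>>> jog_arm(steps=[0, 0, 0, -0.04, 0, 0, 0, 0, 0, 0, -0.03, 0, 0, 0, 0, -0.02, -0.03, 0, 0, 0, 0, 0, -0.0365, -0.0405, 0, 0, 0, 0, 0, -0.0365, -0.0405, 0, 0, 0, 0])

```text
t: 6.87
ee_pos: [0.5611, 0.1128, 0.1357]
tcp_rot: [0.707, 0.707, 0.0, 0.0]
wrist_force: [0.4, -1.7, 0.2]
grip_width: 0.0855
```

>>> jog_arm(steps=[0, -0.0265, -0.0405, 0, 0, 0, 0, 0, -0.01, -0.0405, 0, 0, 0, 0, 0, 0, -0.015, 0, 0, 0, 0, 0, 0, 0, 0, 0, 0, 0])

```text
t: 7.2
ee_pos: [0.4686, 0.0796, 0.1355]
tcp_rot: [0.708, 0.707, 0.0, -0.001]
wrist_force: [1.4, 0.6, -0.1]
grip_width: 0.0852
```

```bash
cat > chk.py <<'E'
from h import *
import sys
# name x y z ...
fs=[grab_frame('scene'),grab_frame('side')]
a=sys.argv[2:]
ov=[cv2.resize(f['image'],None,fx=3,fy=3,interpolation=cv2.INTER_CUBIC) for f in fs]
for i in range(0,len(a),4):
    n=a[i];x,y,z=map(float,a[i+1:i+4])
    for sel in ([0],[1],[0,1]):
        q,res,ar,_=fit([fs[k] for k in sel],(x,y),*C[n],z,'red');print(n,sel,np.round(q,4),np.round(res,1),ar)
    for o,f in zip(ov,fs): cv2.polylines(o,[np.round(sil(f,q,*C[n])*3+1).astype(np.int32)],1,(0,255,255),1)
v=[]
for o,f in zip(ov,fs):
    c=(proj(f,[.57,.06,.03])*3).astype(int);v.append(o[c[1]-220:c[1]+220,max(0,c[0]-300):c[0]+300])
cv2.imwrite(f'pics/{sys.argv[1]}.png',cv2.resize(np.hstack(v),None,fx=.66,fy=.66))
E
python3 chk.py c1 slim .6535 .189 .012 broad .446 .059 0 small .453 -.082 0;python3 w.py w4; python3 -c "
from h import *
plan([.4465,.0598,.026],4)"
```

```text
slim [0] [0.6704 0.1805 0.012 ] [0. 0.] [(1278, 885)]
slim [1] [0.6518 0.1642 0.012 ] [0. 0.] [(513, 404)]
slim [0, 1] [0.6608 0.1831 0.012 ] [ 0.5 -2.4  1.3 -2. ] [(1188, 875), (468, 396)]
broad [0] [0.4451 0.0601 0.    ] [-0. -0.] [(707, 740)]
broad [1] [0.4452 0.0549 0.    ] [ 0. -0.] [(487, 523)]
broad [0, 1] [0.4452 0.0592 0.    ] [-0.3  0.   0.  -0.7] [(706, 740), (487, 520)]
small [0] [ 0.4536 -0.0811  0.    ] [-0.  0.] [(461, 511)]
small [1] [ 0.4528 -0.0849  0.    ] [ 0. -0.] [(408, 443)]
small [0, 1] [ 0.4531 -0.082   0.    ] [-0.3 -0.2  0.1 -0.6] [(461, 511), (408, 441)]
7.35 [0.47250091 0.08069495 0.13602853] [7.07191352e-01 7.07021823e-01 6.90565996e-04 2.39346791e-04] 0.0852555088459517 [ 0.51864445 -0.76949269 -0.09794887]
0 [-0.0052 -0.0065  0.0275] [ 0.02 -0.01 -0.  ]
1 [-0.0052 -0.0065  0.0275] [ 0.02 -0.01 -0.  ]
2 [-0.0052 -0.0065  0.0275] [ 0.02 -0.01 -0.  ]
3 [-0.0052 -0.0065  0.0275] [ 0.02 -0.01 -0.  ]
```

View pics/c1.png

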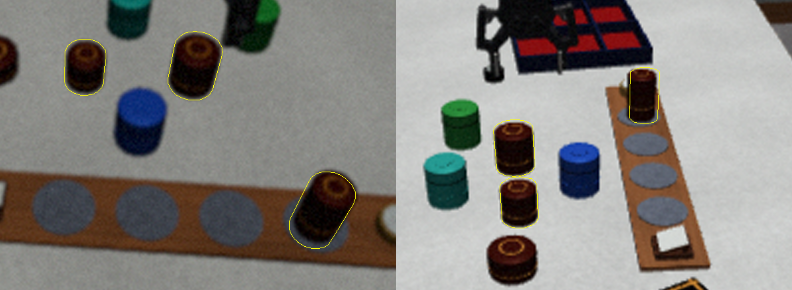

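View pics/w4.png

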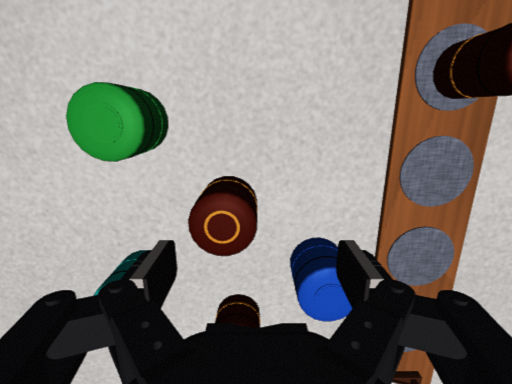

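```bash
python3 - <<'E'
from h import *
import pickle
fs=[grab_frame('scene'),grab_frame('side')]
pickle.dump(fs,open('fs.pkl','wb'))
for f in fs:
    im=f['image'].max(2).astype(float)
    c=proj(f,[.6535,.189,.05]).astype(int); print(np.median(im[150:300,100:450])); print(f['image'][c[1]+12, c[0]-26:c[0]+26:2].max(1)); print(f['image'][c[1]-30:c[1]+30:2,c[0]].max(1))
E
sed -i "s/if kind=='red':.*/if kind=='red': m=im.max(2)<TH*np.median(im.max(2)[150:300,100:450])/; s/^C=/TH=.62\nC=/" h.py
python3 - <<'E'
import h,pickle,numpy as np
fs=pickle.load(open('fs.pkl','rb'))
for t in (.3,.35,.4,.45,.5):
    h.TH=t
    for s in ([0],[1]):
        q,r,a,_=h.fit([fs[k] for k in s],(.6535,.189),*h.C['slim'],.012,'red');print(t,s,q.round(4),a)
E
```

```text
137.0
[86 87 88 82 64 71 41  7  0 25 24 23 12  4  9 14 23 46 74 71 75 82 77 84
 80 83]
[144 140 139 135 129 140 116  40  37  65  71  65  45  49  36  20  16   0
  13  20   8   4  36  25  19  60  69  62  83  69]
198.0
[203 201 200 197 198 196 172 138  94 117 122  23  14  21  20  22  12  64
 117 122 151 204 204 202 203 202]
[  3  41 114 120  19  18  18  17 199  80  54  56  20  15  20  10  15  15
  15  46  18  21  46  87 138 113 117 116 112 115]
0.3 [0] [0.6676 0.1805 0.012 ] [(558, 881)]
0.3 [1] [0.6535 0.1707 0.012 ] [(309, 401)]
0.35 [0] [0.6658 0.1816 0.012 ] [(613, 880)]
0.35 [1] [0.6538 0.1742 0.012 ] [(338, 400)]
0.4 [0] [0.6645 0.1825 0.012 ] [(668, 879)]
0.4 [1] [0.6542 0.1768 0.012 ] [(362, 399)]
0.45 [0] [0.6593 0.1857 0.012 ] [(838, 875)]
0.45 [1] [0.6545 0.1771 0.012 ] [(394, 398)]
0.5 [0] [0.6637 0.1833 0.012 ] [(961, 878)]
0.5 [1] [0.6535 0.1716 0.012 ] [(428, 401)]
```

```bash
cat > ov.py <<'E'
import h,pickle,numpy as np,cv2,sys
# usage: out name x y z
fs=pickle.load(open('fs.pkl','rb'))
n=sys.argv[2];x,y,z=map(float,sys.argv[3:6]);v=[]
for f in fs:
    o=cv2.resize(f['image'],None,fx=6,fy=6,interpolation=cv2.INTER_CUBIC)
    o=np.clip(o.astype(float)*1.6,0,255).astype(np.uint8)
    cv2.polylines(o,[np.round(h.sil(f,(x,y,z),*h.C[n])*6+2.5).astype(np.int32)],1,(0,255,255),1)
    r,H=h.C[n]
    cv2.polylines(o,[np.round(h.sil(f,(x,y,z+H-1e-4),r,1e-4)*6+2.5).astype(np.int32)],1,(255,255,0),1)
    c=(h.proj(f,[x,y,z+H/2])*6).astype(int);v.append(o[max(0,c[1]-200):c[1]+200,c[0]-190:c[0]+190])
cv2.imwrite(f'pics/{sys.argv[1]}.png',np.hstack(v))
E
python3 ov.py o1 slim .654 .1875 .012
```

```text
(no output)
```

View pics/o1.png

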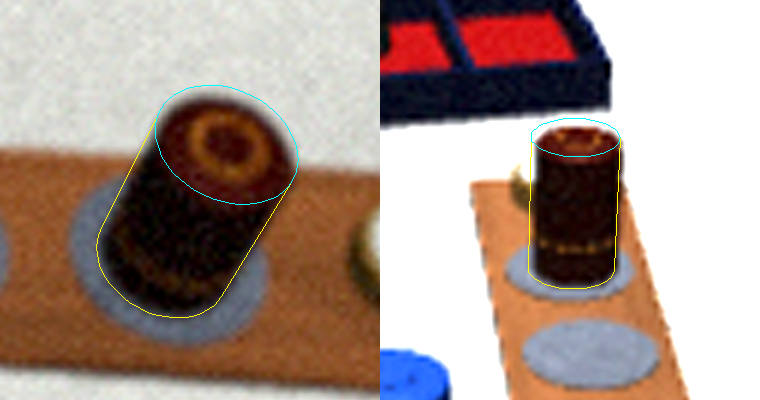

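```bash
python3 - <<'E'
from h import *
f=grab_frame('wrist')
print(fit([f],(.446,.059),.03,.066,0,'red')[:3])
for n,p in {'b':(.6535,.0945)}.items(): print(fit([f],p,.036,.001,.011,'pad')[:3])
plan([.446,.0595,.026],4)
E
```

```text
(array([0.44339063, 0.0616186 , 0.        ]), array([-8.55850772e-07, -8.97445886e-07]), [(4375, 4701)])
(array([0.65175173, 0.09560266, 0.011     ]), array([2.81378902e-08, 4.54208731e-07]), [(3972, 4071)])
0 [-0.0052 -0.0066  0.0274] [ 0.    0.01 -0.01]
1 [-0.0052 -0.0066  0.0274] [ 0.    0.01 -0.01]
2 [-0.0052 -0.0066  0.0274] [ 0.    0.01 -0.01]
3 [-0.0052 -0.0066  0.0274] [ 0.    0.01 -0.01]
```

>>> jog_arm(steps=[0, -0.0207, -0.0268, 0.0, 0, 0, 0, 0, 0, 0, 0.02, 0, 0, 0, 0, 0, 0, 0.03, 0, 0, 0, 0, 0, 0, 0.03, 0, 0, 0, 0, 0, 0, 0.03, 0, 0, 0])

```text
t: 7.92
ee_pos: [0.4457, 0.0596, 0.0246]
tcp_rot: [0.707, 0.707, 0.001, 0.0]
wrist_force: [0.1, 1.6, -0.2]
grip_width: 0.0854
```

>>> jog_arm(steps=[0, 0, 0, 0, 0, 0, 0, 140, 0, 0, 0, 0, 0, 0, 140, 0, 0, 0, 0, 0, 0, 140, 0, 0, 0, 0, 0, 0, 140, 0, 0, 0, 0, 0, 0])

```text
t: 8.33
ee_pos: [0.4463, 0.06, 0.0273]
tcp_rot: [0.707, 0.707, 0.001, 0.001]
wrist_force: [-0.5, -0.6, 4.6]
grip_width: 0.059
```

```bash
python3 w.py w5
```

```text
8.3833 [0.44633186 0.06002205 0.0273232 ] [7.07313807e-01 7.06897917e-01 1.47972024e-03 5.69263490e-04] 0.059342447163756216 [-1.29819347 -0.47183263  7.73651379]
```

View pics/w5.png

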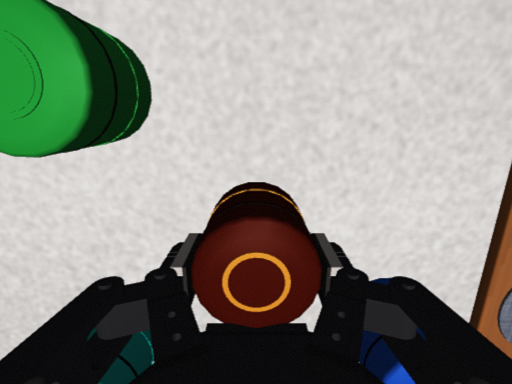

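>>> jog_arm(steps=[160, 0, 0, -0.02, 0, 0, 0, 160, 0, 0, -0.03, 0, 0, 0, 160, 0, 0, -0.03, 0, 0, 0, 160, 0, 0, -0.02, 0, 0, 0, 160, 0.006, 0.02, 0, 0, 0, 0])

```text
t: 8.8
ee_pos: [0.4657, 0.0655, 0.1308]
tcp_rot: [0.708, 0.706, 0.004, 0.001]
wrist_force: [0.7, -0.9, -0.3]
grip_width: 0.0592
```

>>> jog_arm(steps=[160, 0.006, 0.037, 0, 0, 0, 0, 160, 0.006, 0.037, 0, 0, 0, 0, 160, 0.006, 0.037, 0, 0, 0, 0, 160, 0.006, 0.037, 0, 0, 0, 0, 160, 0.0045, 0.025, 0, 0, 0, 0])

```text
t: 9.22
ee_pos: [0.6408, 0.095, 0.1262]
tcp_rot: [0.707, 0.707, 0.001, 0.001]
wrist_force: [0.2, 0.2, -1.8]
grip_width: 0.059
```

>>> jog_arm(steps=[160, 0, 0.014, 0, 0, 0, 0, 160, 0, 0, 0, 0, 0, 0, 160, 0, 0, 0, 0, 0, 0])

```text
t: 9.47
ee_pos: [0.6523, 0.0938, 0.1258]
tcp_rot: [0.707, 0.707, -0.0, 0.0]
wrist_force: [-0.4, -0.2, -0.4]
grip_width: 0.0593
```

```bash
python3 w.py w6;  python3 -c "
from h import *
plan([.6535,.095,.05],2)"
```

```text
9.5167 [0.65172013 0.09387759 0.12593748] [7.07388461e-01 7.06824988e-01 3.12049048e-05 6.32233815e-06] 0.059253402403677956 [-1.22353793  0.32530355 -1.3590138 ]
0 [0.0006 0.0009 0.038 ] [ 0.   -0.   -0.02]
1 [0.0006 0.0009 0.038 ] [ 0.   -0.   -0.02]
```

View pics/w6.png

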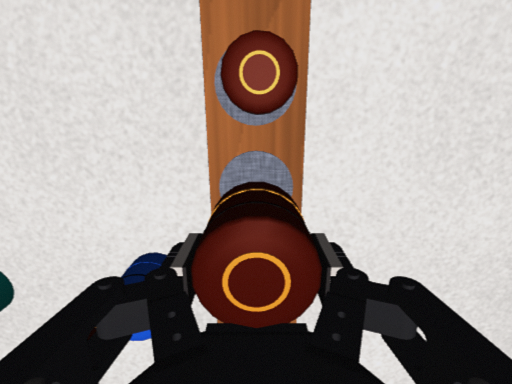

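>>> jog_arm(steps=[160, 0.001, 0.0015, 0.03, 0, 0, 0, 160, 0, 0, 0.03, 0, 0, 0, 160, 0, 0, 0.016, 0, 0, 0, 160, 0, 0, 0.004, 0, 0, 0, 160, 0, 0, 0, 0, 0, 0])

```text
t: 9.93
ee_pos: [0.6523, 0.095, 0.0452]
tcp_rot: [0.707, 0.707, -0.001, -0.001]
wrist_force: [-0.1, 1.1, -0.0]
grip_width: 0.0593
```

>>> jog_arm(steps=[160, 0, 0, 0.003, 0, 0, 0, 160, 0, 0, 0.002, 0, 0, 0, 160, 0, 0, 0.0015, 0, 0, 0, 160, 0, 0, 0, 0, 0, 0])

```text
t: 10.27
ee_pos: [0.6537, 0.0951, 0.0397]
tcp_rot: [0.707, 0.707, 0.0, 0.0]
wrist_force: [-0.6, -0.0, -1.4]
grip_width: 0.0591
```

>>> jog_arm(steps=[160, 0, 0, 0.001, 0, 0, 0, 160, 0, 0, 0, 0, 0, 0])

```text
t: 10.43
ee_pos: [0.6538, 0.0951, 0.0395]
tcp_rot: [0.707, 0.707, 0.001, 0.0]
wrist_force: [-4.1, -0.6, 8.3]
grip_width: 0.0595
```

>>> jog_arm(steps=[120, 0, 0, 0, 0, 0, 0, 60, 0, 0, 0, 0, 0, 0, 0, 0, 0, 0, 0, 0, 0, 0, 0, 0, 0, 0, 0, 0, 0, 0, 0, -0.02, 0, 0, 0])

```text
t: 10.85
ee_pos: [0.6511, 0.0948, 0.0546]
tcp_rot: [0.707, 0.707, -0.002, -0.002]
wrist_force: [-0.6, 1.0, -0.6]
grip_width: 0.0855
```

>>> jog_arm(steps=[0, 0, 0, -0.04, 0, 0, 0, 0, 0, 0, -0.03, 0, 0, 0, 0, -0.025, -0.029, 0, 0, 0, 0, 0, -0.025, -0.029, 0, 0, 0, 0, 0, -0.025, -0.029, 0, 0, 0, 0])

```text
t: 11.27
ee_pos: [0.5656, 0.0193, 0.1284]
tcp_rot: [0.707, 0.707, 0.0, 0.0]
wrist_force: [0.1, -1.8, 0.8]
grip_width: 0.0855
```

>>> jog_arm(steps=[0, -0.025, -0.029, 0, 0, 0, 0, 0, -0.025, -0.029, 0, 0, 0, 0, 0, -0.025, -0.029, 0, 0, 0, 0, 0, -0.025, -0.024, 0, 0, 0, 0, 0, 0, 0, 0, 0, 0, 0])

```text
t: 11.68
ee_pos: [0.4512, -0.0848, 0.1279]
tcp_rot: [0.71, 0.704, -0.0, -0.001]
wrist_force: [1.4, -0.5, 0.0]
grip_width: 0.0855
```

```bash
python3 - <<'E'
from h import *
import pickle
f=grab_frame('wrist');save(f,'w7');o=arm.get_obs();print(o['t'],o['ee_pos'])
print(fit([f],(.453,-.082),.026,.052,0,'red')[:3])
print(fit([f],(.6535,0),.036,.001,.011,'pad')[:3])
pickle.dump([grab_frame('scene'),grab_frame('side')],open('fs.pkl','wb'))
plan([.453,-.0815,.02],4)
E
python3 ov.py o2 broad .6538 .095 .012
```

```text
11.7333 [ 0.45349451 -0.08221547  0.12832121]
(array([ 0.45030802, -0.07922607,  0.        ]), array([-2.53306382e-07, -2.07109167e-07]), [(3066, 3326)])
(array([ 6.49556918e-01, -8.32982616e-05,  1.10000000e-02]), array([-6.50544564e-07,  5.58571784e-07]), [(4964, 5489)])
0 [-0.0005 -0.0007  0.0271] [ 0.02 -0.01 -0.01]
1 [-0.0005 -0.0007  0.0271] [ 0.02 -0.01 -0.01]
2 [-0.0005 -0.0007  0.0271] [ 0.02 -0.01 -0.01]
3 [-0.0005 -0.0007  0.0271] [ 0.02 -0.01 -0.01]
```

View pics/o2.png

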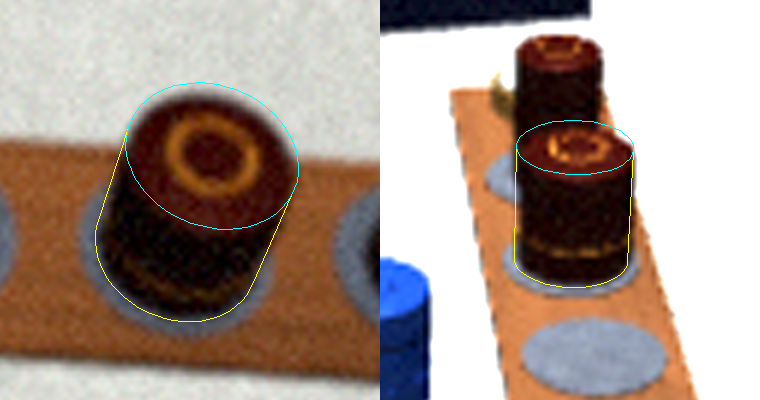

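View pics/w7.png

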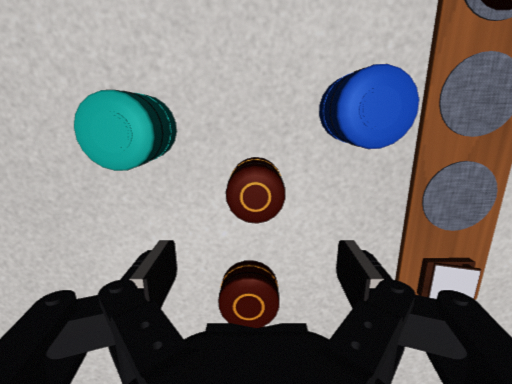

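>>> jog_arm(steps=[0, 0.0005, -0.001, 0.02, 0, 0, 0, 0, 0, 0, 0.03, 0, 0, 0, 0, 0, 0, 0.03, 0, 0, 0, 0, 0, 0, 0.03, 0, 0, 0, 0, 0, 0, 0.001, 0, 0, 0])

```text
t: 12.25
ee_pos: [0.4517, -0.0783, 0.0126]
tcp_rot: [0.707, 0.708, -0.003, -0.002]
wrist_force: [-1.2, 0.1, -0.4]
grip_width: 0.0852
```

>>> jog_arm(steps=[0, 0, 0, 0, 0, 0, 0, 150, 0, 0, 0, 0, 0, 0, 150, 0, 0, 0, 0, 0, 0, 150, 0, 0, 0, 0, 0, 0, 150, 0, 0, 0, 0, 0, 0])

```text
t: 12.67
ee_pos: [0.4555, -0.0792, 0.0188]
tcp_rot: [0.707, 0.707, 0.001, 0.001]
wrist_force: [-3.2, 0.4, 8.6]
grip_width: 0.0508
```

```bash
python3 w.py w8
```

```text
12.7167 [ 0.45547946 -0.07918268  0.01879613] [7.07248397e-01 7.06963887e-01 1.21468369e-03 5.40768574e-04] 0.050739854554282725 [-3.11072768 -0.30751034 10.53191789]
```

View pics/w8.png

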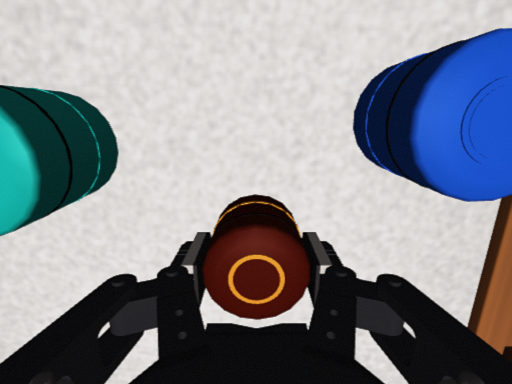

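```bash
python3 - <<'E'
from h import *
f=grab_frame('wrist');o=arm.get_obs();p=o['ee_pos'];print(p)
T=np.array(f['pose'])
for n,px,top in (('small',(256.5,279),.052-.0188),('broad',(256.5,282),.066-.0273),('slim',(256.5,294),.08-.0343)):
    print(n,atz(f,px,p[2]+top)-p)
E
```

```text
[ 0.45547642 -0.0791342   0.01879172]
small [ 0.00014557 -0.00144268  0.0332    ]
broad [0.00012276 0.00075271 0.0387    ]
slim [ 9.43376203e-05 -1.81195527e-04  4.57000000e-02]
```

>>> jog_arm(steps=[170, 0, 0, -0.02, 0, 0, 0, 170, 0, 0, -0.03, 0, 0, 0, 170, 0, 0, -0.03, 0, 0, 0, 170, 0, 0, -0.02, 0, 0, 0, 170, 0.008, 0.02, 0, 0, 0, 0])

```text
t: 13.18
ee_pos: [0.475, -0.0731, 0.1224]
tcp_rot: [0.709, 0.706, 0.003, 0.002]
wrist_force: [1.5, 1.1, 0.2]
grip_width: 0.0512
```

>>> jog_arm(steps=[170, 0.015, 0.036, 0, 0, 0, 0, 170, 0.015, 0.036, 0, 0, 0, 0, 170, 0.015, 0.036, 0, 0, 0, 0, 170, 0.015, 0.036, 0, 0, 0, 0, 170, 0.012, 0.024, 0, 0, 0, 0])

```text
t: 13.6
ee_pos: [0.6453, 0.0028, 0.1179]
tcp_rot: [0.707, 0.708, 0.001, 0.0]
wrist_force: [-0.8, -0.1, -0.8]
grip_width: 0.0509
```

>>> jog_arm(steps=[170, 0, 0.01, 0, 0, 0, 0, 170, 0, 0, 0, 0, 0, 0, 170, 0, 0, 0, 0, 0, 0])

```text
t: 13.85
ee_pos: [0.6523, 0.0001, 0.1176]
tcp_rot: [0.707, 0.707, -0.0, 0.0]
wrist_force: [-0.8, 0.3, -1.3]
grip_width: 0.0513
```

```bash
python3 w.py w9;  python3 -c "
from h import *
plan([.6535,.001,.0308],1)"
```

```text
13.9 [ 6.51833620e-01 -2.75272412e-04  1.17642967e-01] [ 7.07668700e-01  7.06544404e-01 -1.47501558e-05  1.28194981e-04] 0.05093665141137651 [ 0.00481292  0.51067603 -0.34977725]
0 [0.0013 0.0017 0.0868] [ 0.01  0.01 -0.09]
```

View pics/w9.png

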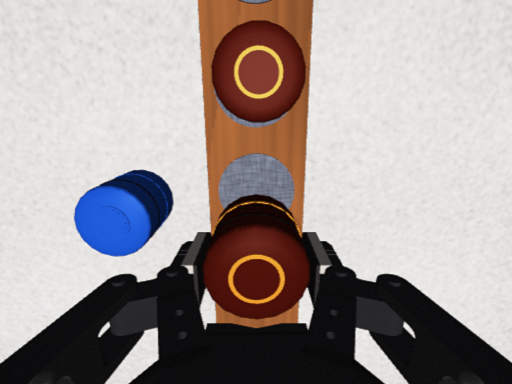

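>>> jog_arm(steps=[170, 0.0013, 0.0017, 0.03, 0, 0, 0, 170, 0, 0, 0.03, 0, 0, 0, 170, 0, 0, 0.016, 0, 0, 0, 170, 0, 0, 0.004, 0, 0, 0, 170, 0, 0, 0, 0, 0, 0])

```text
t: 14.32
ee_pos: [0.6528, 0.0013, 0.0368]
tcp_rot: [0.708, 0.707, -0.001, -0.001]
wrist_force: [0.4, -0.3, -0.7]
grip_width: 0.0508
```

>>> jog_arm(steps=[170, 0, 0, 0.003, 0, 0, 0, 170, 0, 0, 0.002, 0, 0, 0, 170, 0, 0, 0.0015, 0, 0, 0, 170, 0, 0, 0.0005, 0, 0, 0, 170, 0, 0, 0, 0, 0, 0])

```text
t: 14.73
ee_pos: [0.6545, 0.0018, 0.031]
tcp_rot: [0.707, 0.707, 0.0, 0.0]
wrist_force: [-1.9, 0.2, 4.6]
grip_width: 0.0508
```

>>> jog_arm(steps=[120, 0, 0, 0, 0, 0, 0, 60, 0, 0, 0, 0, 0, 0, 0, 0, 0, 0, 0, 0, 0, 0, 0, 0, 0, 0, 0, 0, 0, 0, 0, -0.02, 0, 0, 0])

```text
t: 15.15
ee_pos: [0.6516, 0.0021, 0.0465]
tcp_rot: [0.707, 0.707, -0.002, -0.002]
wrist_force: [-0.3, 1.0, 0.7]
grip_width: 0.0851
```

>>> jog_arm(steps=[0, 0, 0, -0.04, 0, 0, 0, 0, 0, 0, -0.03, 0, 0, 0, 0, -0.025, -0.026, 0, 0, 0, 0, 0, -0.026, -0.026, 0, 0, 0, 0, 0, -0.026, -0.026, 0, 0, 0, 0])

```text
t: 15.57
ee_pos: [0.5753, -0.0758, 0.1204]
tcp_rot: [0.707, 0.707, 0.0, 0.0]
wrist_force: [0.4, -1.3, -0.3]
grip_width: 0.0854
```

>>> jog_arm(steps=[0, -0.026, -0.026, 0, 0, 0, 0, 0, -0.026, -0.026, 0, 0, 0, 0, 0, -0.026, -0.026, 0, 0, 0, 0, 0, -0.026, -0.026, 0, 0, 0, 0, 0, -0.023, -0.026, 0, 0, 0, 0])

```text
t: 15.98
ee_pos: [0.4444, -0.2035, 0.1201]
tcp_rot: [0.708, 0.707, 0.0, 0.0]
wrist_force: [-0.6, -0.6, 1.1]
grip_width: 0.0852
```

>>> jog_arm(steps=[0, 0, 0, 0, 0, 0, 0, 0, 0, 0, 0, 0, 0, 0])

```text
t: 16.15
ee_pos: [0.4449, -0.2034, 0.1203]
tcp_rot: [0.709, 0.706, 0.001, 0.0]
wrist_force: [0.4, 0.6, 0.7]
grip_width: 0.0855
```

```bash
python3 - <<'E'
from h import *
import pickle
f=grab_frame('wrist');save(f,'w10');o=arm.get_obs();print(o['t'],o['ee_pos'])
print(fit([f],(.445,-.203),.032,.038,0,'red')[:3])
pickle.dump([grab_frame('scene'),grab_frame('side')],open('fs.pkl','wb'))
plan([.4455,-.202,.005],4)
E
python3 ov.py o3 small .654 0 .012
```

```text
16.2 [ 0.44600224 -0.20216405  0.12029526]
(array([ 0.44232603, -0.20034903,  0.        ]), array([1.81166371e-07, 1.39973423e-07]), [(4162, 4473)])
0 [-0.0002 -0.0003  0.0288] [ 0.01 -0.    0.01]
1 [-0.0002 -0.0003  0.0288] [ 0.01 -0.    0.01]
2 [-0.0002 -0.0003  0.0288] [ 0.01 -0.    0.01]
3 [-0.0002 -0.0003  0.0288] [ 0.01 -0.    0.01]
```

View pics/o3.png

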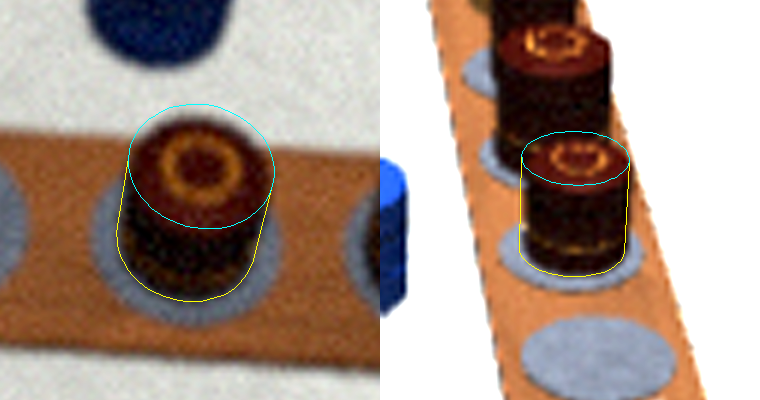

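View pics/w10.png

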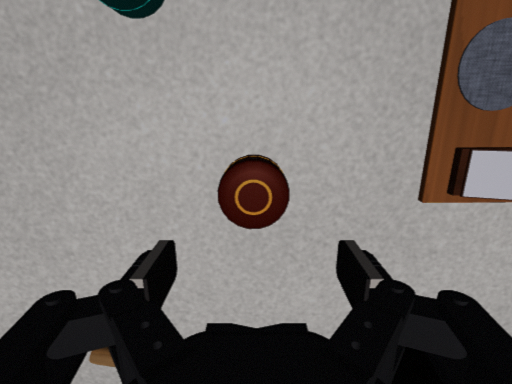

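>>> jog_arm(steps=[0, 0, -0.001, 0.03, 0, 0, 0, 0, 0, 0, 0.03, 0, 0, 0, 0, 0, 0, 0.03, 0, 0, 0, 0, 0, 0, 0.014, 0, 0, 0, 0, 0, 0, 0.004, 0, 0, 0])

```text
t: 16.72
ee_pos: [0.4439, -0.2007, 0.0093]
tcp_rot: [0.707, 0.708, -0.001, -0.002]
wrist_force: [0.2, -0.2, 1.2]
grip_width: 0.0854
```

>>> jog_arm(steps=[0, 0, 0, 0.003, 0, 0, 0, 0, 0, 0, 0, 0, 0, 0, 0, 0, 0, 0, 0, 0, 0])

```text
t: 16.97
ee_pos: [0.446, -0.2021, 0.01]
tcp_rot: [0.707, 0.707, 0.0, 0.001]
wrist_force: [-0.3, -0.1, 0.4]
grip_width: 0.0858
```

>>> jog_arm(steps=[0, 0, 0, 0.003, 0, 0, 0, 0, 0, 0, 0.003, 0, 0, 0, 120, 0, 0, 0, 0, 0, 0, 120, 0, 0, 0, 0, 0, 0, 120, 0, 0, 0, 0, 0, 0])

```text
t: 17.38
ee_pos: [0.4449, -0.202, 0.0035]
tcp_rot: [0.707, 0.707, 0.0, -0.0]
wrist_force: [-3.4, 1.8, 5.6]
grip_width: 0.0632
```

>>> jog_arm(steps=[130, 0, 0, 0, 0, 0, 0, 130, 0, 0, 0, 0, 0, 0])

```text
t: 17.55
ee_pos: [0.4449, -0.202, 0.0035]
tcp_rot: [0.707, 0.707, 0.0, -0.0]
wrist_force: [-2.4, 1.0, 6.7]
grip_width: 0.0634
```

```bash
python3 w.py w11
```

```text
17.6 [ 0.44491448 -0.20202258  0.00350556] [ 7.07387390e-01  7.06826004e-01  2.09864931e-04 -1.88822671e-04] 0.06326293829514282 [-2.52660419  0.66302887  6.16503388]
```

View pics/w11.png

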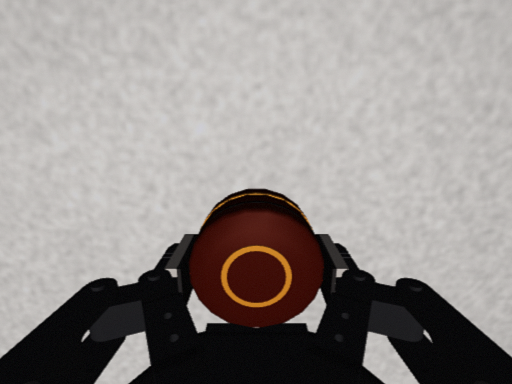

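>>> jog_arm(steps=[140, 0, 0, -0.02, 0, 0, 0, 140, 0, 0, -0.03, 0, 0, 0, 140, 0, 0, -0.03, 0, 0, 0, 140, 0, 0, -0.02, 0, 0, 0, 140, 0.01, 0.02, 0, 0, 0, 0])

```text
t: 18.02
ee_pos: [0.4646, -0.1952, 0.1073]
tcp_rot: [0.709, 0.705, 0.002, 0.002]
wrist_force: [-0.0, -1.2, 0.3]
grip_width: 0.0631
```

>>> jog_arm(steps=[140, 0.019, 0.036, 0, 0, 0, 0, 140, 0.019, 0.036, 0, 0, 0, 0, 140, 0.019, 0.036, 0, 0, 0, 0, 140, 0.019, 0.036, 0, 0, 0, 0, 140, 0.016, 0.03, 0, 0, 0, 0])

```text
t: 18.43
ee_pos: [0.6412, -0.0977, 0.1028]
tcp_rot: [0.707, 0.708, 0.0, -0.0]
wrist_force: [0.6, -0.9, -1.2]
grip_width: 0.0633
```

>>> jog_arm(steps=[140, 0.004, 0.014, 0, 0, 0, 0, 140, 0, 0, 0, 0, 0, 0, 140, 0, 0, 0, 0, 0, 0])

```text
t: 18.68
ee_pos: [0.653, -0.0961, 0.1025]
tcp_rot: [0.707, 0.707, -0.001, -0.0]
wrist_force: [-0.3, -0.4, -0.2]
grip_width: 0.0629
```

```bash
python3 w.py w12;  python3 -c "
from h import *
plan([.6535,-.096,.0155],1)"
```

```text
18.7333 [ 0.65235199 -0.09692401  0.10275528] [ 7.07566633e-01  7.06646397e-01 -5.53490324e-04 -1.52085931e-04] 0.06283569284406494 [ 0.73704975 -0.56725615 -1.26996155]
0 [0.001  0.0012 0.0873] [-0.06  0.03 -0.07]
```

View pics/w12.png

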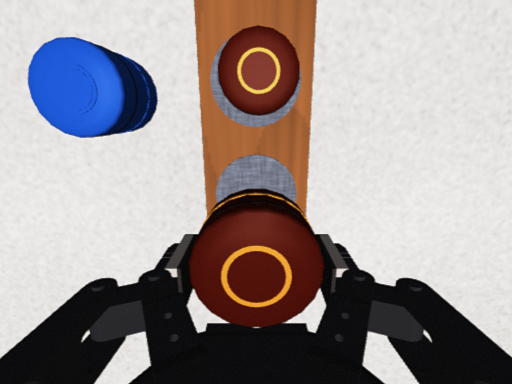

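>>> jog_arm(steps=[140, 0.001, 0.0012, 0.03, 0, 0, 0, 140, 0, 0, 0.03, 0, 0, 0, 140, 0, 0, 0.016, 0, 0, 0, 140, 0, 0, 0.004, 0, 0, 0, 140, 0, 0, 0, 0, 0, 0])

```text
t: 19.15
ee_pos: [0.6528, -0.096, 0.0224]
tcp_rot: [0.708, 0.706, -0.001, -0.001]
wrist_force: [1.1, -0.4, 0.1]
grip_width: 0.0631
```

>>> jog_arm(steps=[140, 0, 0, 0.003, 0, 0, 0, 140, 0, 0, 0.002, 0, 0, 0, 140, 0, 0, 0.0015, 0, 0, 0, 140, 0, 0, 0.0005, 0, 0, 0, 140, 0, 0, 0, 0, 0, 0])

```text
t: 19.57
ee_pos: [0.6544, -0.0951, 0.0165]
tcp_rot: [0.707, 0.707, 0.0, 0.0]
wrist_force: [-0.5, 0.4, -1.3]
grip_width: 0.063
```

>>> jog_arm(steps=[140, 0, 0, 0.0015, 0, 0, 0, 140, 0, 0, 0, 0, 0, 0])

```text
t: 19.73
ee_pos: [0.6546, -0.0952, 0.0156]
tcp_rot: [0.707, 0.707, 0.0, 0.0]
wrist_force: [-2.6, 0.4, 8.0]
grip_width: 0.063
```

Contact. I'll release, then retreat straight up and back clear of the view.

>>> jog_arm(steps=[100, 0, 0, 0, 0, 0, 0, 50, 0, 0, 0, 0, 0, 0, 0, 0, 0, 0, 0, 0, 0, 0, 0, 0, 0, 0, 0, 0, 0, 0, 0, -0.02, 0, 0, 0])

```text
t: 20.15
ee_pos: [0.6518, -0.0947, 0.0311]
tcp_rot: [0.707, 0.707, -0.002, -0.002]
wrist_force: [-0.1, 1.0, -0.8]
grip_width: 0.0854
```

>>> jog_arm(steps=[0, 0, 0, -0.04, 0, 0, 0, 0, 0, 0, -0.04, 0, 0, 0, 0, 0, -0.03, -0.02, 0, 0, 0, 0, 0, -0.04, -0.02, 0, 0, 0, 0, 0, -0.04, 0, 0, 0, 0])

```text
t: 20.57
ee_pos: [0.548, -0.0958, 0.1565]
tcp_rot: [0.707, 0.707, 0.002, 0.002]
wrist_force: [-0.1, -1.0, 1.2]
grip_width: 0.0853
```

>>> jog_arm(steps=[0, -0.02, -0.04, 0, 0, 0, 0, 0, -0.03, -0.03, 0, 0, 0, 0, 0, -0.03, -0.02, 0, 0, 0, 0, 0, -0.03, 0, 0, 0, 0, 0, 0, 0, 0, 0, 0, 0, 0])

```text
t: 20.98
ee_pos: [0.4583, -0.2088, 0.154]
tcp_rot: [0.71, 0.704, 0.0, 0.001]
wrist_force: [-0.4, -0.1, 0.4]
grip_width: 0.0851
```

```bash
python3 - <<'E'
from h import *
import pickle
fs=[grab_frame('scene'),grab_frame('side')];pickle.dump(fs,open('fs.pkl','wb'));save(fs[0],'end0');save(fs[1],'end1');o=arm.get_obs();print(o['t'],o['ee_pos'])
v=[]
Q={'flat':(.6538,-.0955),'small':(.6538,-.0005),'broad':(.6538,.0945),'slim':(.6538,.1895)}
for f in fs:
    o=cv2.resize(f['image'],None,fx=4,fy=4,interpolation=cv2.INTER_CUBIC);o=np.clip(o*1.5,0,255).astype(np.uint8)
    for n,q in Q.items(): cv2.polylines(o,[np.round(sil(f,(*q,.012),*C[n])*4+1.5).astype(np.int32)],1,(0,255,255),1)
    c=(proj(f,[.65,.047,.04])*4).astype(int);v.append(cv2.resize(o[c[1]-240:c[1]+240,c[0]-390:c[0]+390] if f is fs[0] else o[c[1]-240:c[1]+240,c[0]-160:c[0]+160],None,fx=.7,fy=.7))
cv2.imwrite('pics/e.png',np.hstack(v))
E
```

```text
21.0833 [ 0.45984115 -0.20424585  0.1533778 ]
```

View pics/e.png

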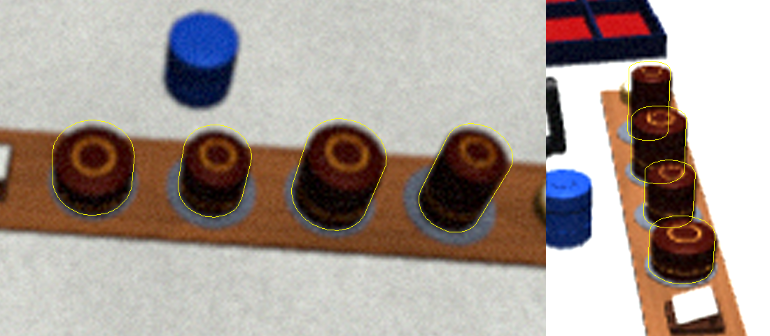

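View pics/end0.png

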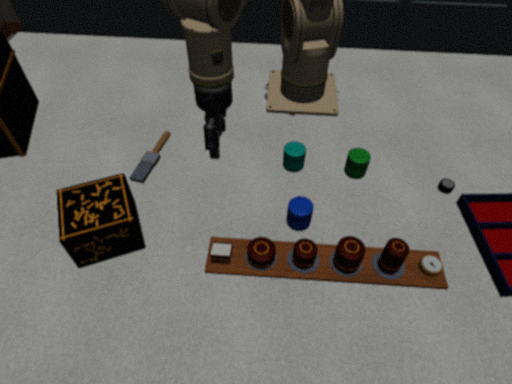

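```bash
python3 -c "
from rig import arm
print(arm.job_done())"
```

```text
the job is handed in; nothing more can be done
None
```

All four caddies are standing on the felt pads in order of height, and the job was handed in at about 21 s. From the label holder to the hygrometer they run flat on pad_d, small on pad_c, broad on pad_b and slim on pad_a.

- **Position:** In the last scene and side pictures each caddy looks upright. The outline expected for a caddy at its pad centre matched within about a pixel, roughly 1–2 mm.
- **Bystanders:** The black lacquer box and the blue, green and teal look-alikes look unmoved. The gripper was open and clear of everything.
- **Force:** The highest wrist force component I read was about 10 N.

**Checks that disagreed:**
- My automatic outline fit failed for caddies on the dark board, because their dark sides merged with the wood. I judged the final positions from overlaid outlines instead.
- The wrist camera placed things 1–4 mm away from the fixed cameras. I mostly followed the fixed cameras.

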